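Back a jammed tube carrier out of a feeder lane

ROBOT

A 7-joint arm with a two-finger parallel gripper is mounted at the origin on the work surface. World frame = base frame: x ahead of the robot, y to its left, z up, the work surface at z = 0. Lengths are in mm, angles in rad, forces in N, time in s.
With the tool pointing down it reaches from about 425 to 875 mm from the base axis. Payload 8.4 kg.
Tool frame: the origin (TCP) lies at the very end of the fingers, on their centre line; the grasp point (between the pads) lies 19 mm behind it (r.pinch_z is the distance from the TCP to the grasp point, in mm); z points along the fingers, x is the direction in which the jaws open and shut, and the axes are right-handed (so a half turn about z gives the same grasp; the last joint's range is limited). The gripper opens to 85 mm and grips with 20 to 120 N. Pads are 22 mm wide; open, the fingers measure 114 mm over their backs; the gripper's body (76 mm by 85 mm) begins 54 mm behind the grasp point. The pads swing forward as they close: fully open they stand 13 mm farther back than shut.
Start: joints at [-1.229, 0.333, 0.04, 1.465, -0.013, 1.343, -0.059], TCP at [277.328, 587.838, 231.308] pointing down, gripper open.
Joint ranges: [-2.58, 2.58], [-0.38, 2.09], [-1.3, 1.39], [0.25, 2.4], [-1.5, 4.64], [0.08, 2.09], [-2.65, 2.65]. Speed limits (rad/s): [2.22, 2.22, 2.79, 2.79, 3.14, 3.14, 3.14].

INTERFACE

Orientations are given as a unit quaternion [x, y, z, w].
In Python, from rig import r gives the robot as it stands. The module is installed in compiled form; this text tells all that it offers.
- The arm moves only by the tool send_rows, never from a script. Its argument "series" is a list of rows, each a list of 5 numbers: the shift along the tool's x, y, z in cm, then the turn about the tool's z in degrees, then the finger opening in cm, from 0 to 8.54. In form: [[dx, dy, dz, spin, gripper], ...]. A call has 1 to 20 rows; each row shifts and turns the pose as measured when the row begins, along the tool's axes as they then stand; what a row does not reach is not made up. A row lasts 1/10 s, in which the tool goes at most 50 mm and 8.59 degrees, less where a joint would pass 70% of its speed; a pose out of reach is approached as far as the arm can. A call with a gripper value outside its range is refused whole. The fingers move at their own pace and stop on an object; "force" is the grip in N (left out, the last holds). Time passes only in rows, so rows that do not move let the fingers close. It gives the time, the measured TCP pose, the force and the opening at its end, in the units of the state.
- r.get_state(): the state, without advancing time (a new reading comes with each control period).
- r.read_camera(name): name is "scene" or "top"; returns a dict with "color" (480x640x3 uint8, red, green, blue), "fx", "fy", "cx", "cy" (pixels), "R" (3x3) and "t" (3): a world point X has camera coordinates R X + t. Camera axes: x right, y down, z forward; pixel columns grow to the right and rows downward; lengths in mm; the calibration is good to about 2 mm. A picture is of the moment at which its call begins. There is no depth.
- r.hand_in(): hands the job in, once; it reports no verdict.
The state is a dict: "time": time; "joint_positions": joint angles; "joint_vel": joint speeds; "tau": joint torques, N m; "position": TCP position; "orientation": TCP orientation; "contact_force": force on the tool from outside, world axes, zero at the start; "wrist_torque": the same for the moment, N m; "width": finger opening in mm.
Only numpy, scipy, OpenCV 4.12 (cv2) and the standard library are available. Lean on these libraries where they do the work, as an engineer would, in place of code of your own. Each camera call takes 0.05 s, during which the arm holds its last target.

TASK

The red-capped tube carrier has run down its sloping feeder lane and jammed in the throat, under the two teal guards. Nudge it back up the lane until its round foot is clear of the guards, then lift it out by its tube and set it down upright in the yellow tray, without dropping it. Leave the blue-capped carrier in the other lane alone.

Things in the scene. Friction and masses are not known exactly. Their poses are not given: they have to be found in the camera images.
- red_mid (a point): Axis point half-way up (36 mm over its underside) of the jammed 90 g carrier, one rigid round piece 72 mm tall, z up its axis: grey foot 54 mm wide, 8 thick; black collar 30 wide, to 28 mm up; pale tube 16 wide, to 56 mm (grip here); red cap 18 wide. It leans square to the lane, top towards the low end. It slides easily (friction 0.3) but stays where left. Nudge it low, on the collar.
- red_lane: Fixed white lane. Origin: its floor's centre line at the jam, 50 mm over the table. Level frame: z up, x up-lane, floor rising 6 deg. Along the floor: guards (tops 15 mm over it, 40 mm slot between) end at 35 mm, 16 mm high back stop at 150; carrier lifts freely with its axis at 65 to 120, best 90. Channel 60 mm wide, walls 11 mm high, 5 thick. Blue's equal lane is parallel, 90 mm to either side.
- tray: Yellow open tray, fixed to the table, 150 x 150 mm outside, 140 x 140 mm inside, walls 16 mm high, floor 5 mm thick. Origin at the centre of its underside, on the table; z up, x and y along its sides. A carrier standing in it has its half-way point 41 mm above the table.
- blue_mid (a point): Half-way point (36 mm above its underside) of the blue-capped carrier, same shape and size, which stands in the other lane anywhere from the throat to 80 mm up-lane. Leave it alone.
Things that resemble listed ones, but are neither listed nor needed, are in the scene too. There is more than one size of the tray; the job needs the largest. What is shaped like the part that bears red_mid but pink is not meant.

How it is judged:
By the outcome, as a careful person would: the job done as asked, in the order asked, and still so for the second after the job is handed in, with the robot touching nothing.
It also fails if it takes over 48 s, if anything falls off the work surface, if the arm or the gripper's body presses on something with over 40 N, if the wrist force passes 120 N, or if a joint passes its speed limit or range.

## Working session

There is one attempt and no reset: what is moved stays moved. The work goes in short steps, Python scripts to look and compute and a tool call to move; the robot and the scene stay as the last step left them, time stands still between calls to the robot, and variables do not carry over. Pictures are saved under pics/ and viewed, and the job is handed in when it is done.

Besides the shell and the picture viewer there is one more tool, called after "Call:" by a JSON object that holds its "name" and its "arguments", one argument or row to a line. send_rows: Moves the arm, as the interface text tells. Its arguments: {"type":"object","properties":{"series":{"type":"array"},"force":{"type":"number"}},"required":["series"]}

```bash
mkdir -p pics
python3 - <<'E'
from rig import r
import cv2,pickle
for n in("scene","top"):
    c=r.read_camera(n); pickle.dump(c,open(n+'0.pkl','wb'))
    cv2.imwrite(f'pics/{n}0.png',c['color'][:,:,::-1]); print(n,c['fx'],c['fy'],c['cx'],c['cy'],c['R'],c['t'])
s=r.get_state();print(s['time'],s['position'],s['orientation'],s['width'],r.pinch_z)
E
```

```text
scene 503.33059400693674 503.33059400693674 322.14125321858637 236.78693142557586 [[-0.56465225  0.82514106 -0.01760861]
 [ 0.62012917  0.41008871 -0.66878028]
 [-0.54461698 -0.3885479  -0.74325155]] [ 293.09124542 -198.73818279 1518.18281041]
top 543.9440949698645 543.9440949698645 329.5551588687508 239.6513601098972 [[-0.01735488 -0.99925205 -0.03455647]
 [-0.99697449  0.01991368 -0.07513534]
 [ 0.07576729  0.03314796 -0.9965744 ]] [ -10.75127932  463.54766696 1165.37212106]
0.1 [277.15276322 587.49521309 230.53793334] [ 8.44592368e-01  5.35409400e-01 -5.81486394e-04  4.09550087e-04] 85.35318917467768 18.700000000000003
```

View pics/scene0.png

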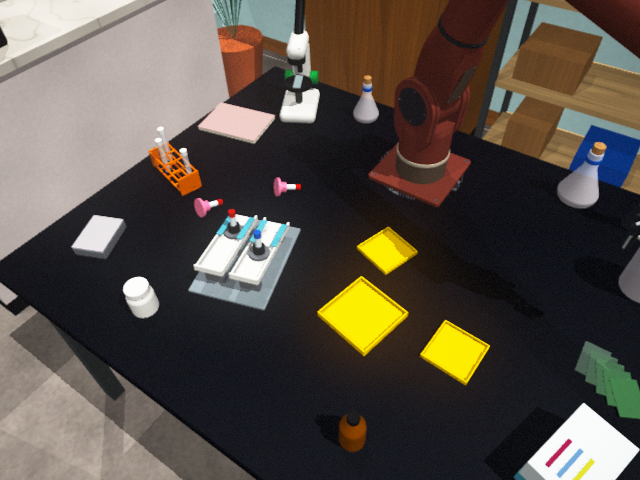

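View pics/top0.png

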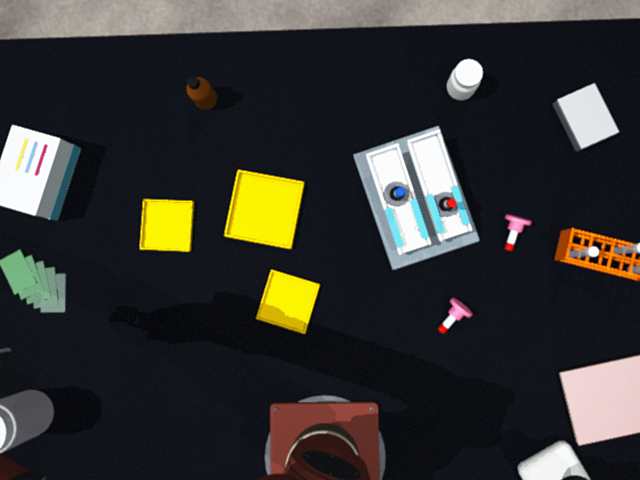

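The top view shows the red-capped carrier at about (449,203) in the right lane and the blue one at (399,192) in the left. Pink lookalikes are at (515,230) and (457,315). The trays are at (265,209), the largest, and (166,225) and (289,301). Next I'll check close crops.

Run:
```python
import pickle,cv2
t=pickle.load(open('top0.pkl','rb'))['color'][:,:,::-1];s=pickle.load(open('scene0.pkl','rb'))['color'][:,:,::-1]
cv2.imwrite('pics/topc.png',cv2.resize(t[120:275,350:490],None,fx=5,fy=5,interpolation=2)[:775//1][:600+175] if 0 else cv2.resize(t[120:275,345:490],None,fx=3.8,fy=3.8,interpolation=2))
cv2.imwrite('pics/scc.png',cv2.resize(s[195:310,185:305],None,fx=5,fy=5,interpolation=2))
```

```text
(no output)
```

View pics/topc.png

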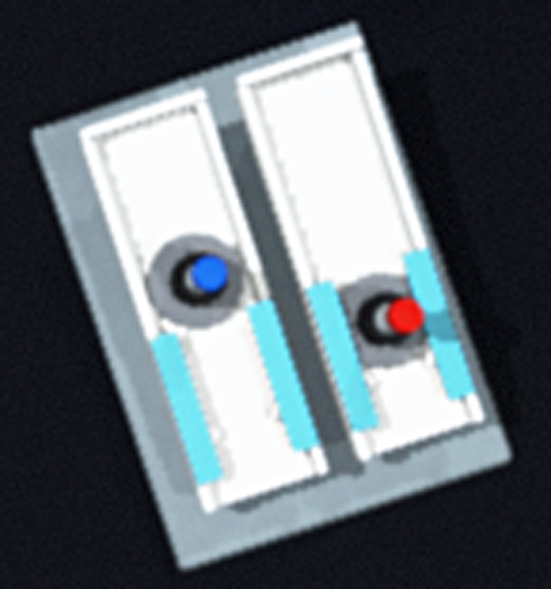

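View pics/scc.png

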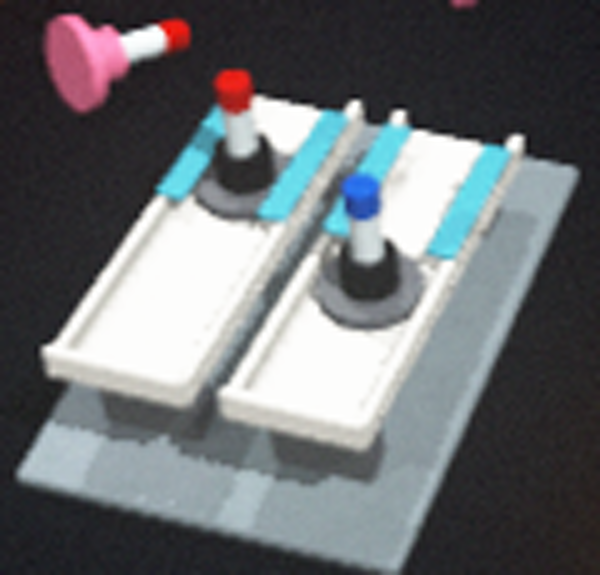

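```bash
cat > h.py <<'E'
import numpy as np,cv2
from scipy.optimize import least_squares
def proj(c,X):
    X=np.atleast_2d(X);p=X@np.array(c['R']).T+np.array(c['t'])
    return np.c_[c['fx']*p[:,0]/p[:,2]+c['cx'],c['fy']*p[:,1]/p[:,2]+c['cy']]
def mask(c,kind):
    h=cv2.cvtColor(c['color'],cv2.COLOR_RGB2HSV).astype(int);H,S,V=h[...,0],h[...,1],h[...,2]
    if kind=='red': return (((H<6)|(H>174))&(S>200)&(V>120))
    if kind=='blue': return (H>100)&(H<125)&(S>180)&(V>120)
    if kind=='yellow': return (H>20)&(H<35)&(S>150)&(V>100)
    if kind=='teal': return (H>85)&(H<99)&(S>120)&(V>120)
def blobs(c,kind,mn=8):
    n,l,st,ce=cv2.connectedComponentsWithStats(mask(c,kind).astype(np.uint8))
    return [(tuple(np.round(ce[i],2)),st[i].tolist(),l==i) for i in range(1,n) if st[i][4]>=mn]
def tri(cs,ps):
    A=[]
    for c,p in zip(cs,ps):
        R,t=np.array(c['R']),np.array(c['t']);q=[(p[0]-c['cx'])/c['fx'],(p[1]-c['cy'])/c['fy']]
        for k in(0,1): A.append(np.r_[R[k]-q[k]*R[2],-(t[k]-q[k]*t[2])])
    A=np.array(A);x,res,*_=np.linalg.lstsq(A[:,:3],A[:,3],rcond=None);return x
a6=np.radians(6)
def lanept(P,s,l,h):
    # P x,y,yaw,z
    X=s*np.cos(a6)-h*np.sin(a6);Z=s*np.sin(a6)+h*np.cos(a6);c,sn=np.cos(P[2]),np.sin(P[2])
    return np.array([P[0]+c*X-sn*l,P[1]+sn*X+c*l,P[3]+Z])
E
python3 - <<'E'
import pickle
from h import *
T=pickle.load(open('top0.pkl','rb'));S=pickle.load(open('scene0.pkl','rb'))
for k in('red','blue','yellow','teal'):
    for n,c in(('top',T),('scene',S)):
        print(k,n,[(b[0],b[1]) for b in blobs(c,k,10)])
E
```

```text
red top [((np.float64(451.2), np.float64(202.8)), [447, 199, 9, 9, 60]), ((np.float64(508.86), np.float64(246.86)), [505, 243, 9, 8, 50]), ((np.float64(441.96), np.float64(328.96)), [438, 324, 9, 10, 49])]
red scene [((np.float64(298.0), np.float64(186.0)), [296, 184, 5, 5, 25]), ((np.float64(220.04), np.float64(201.21)), [218, 199, 5, 6, 24]), ((np.float64(231.48), np.float64(212.31)), [228, 209, 7, 8, 42])]
blue top [((np.float64(399.75), np.float64(191.55)), [396, 187, 9, 10, 64])]
blue scene [((np.float64(366.89), np.float64(89.83)), [363, 88, 8, 4, 18]), ((np.float64(583.82), np.float64(149.27)), [576, 141, 17, 18, 174]), ((np.float64(615.59), np.float64(160.69)), [588, 149, 46, 25, 543]), ((np.float64(256.76), np.float64(233.45)), [254, 230, 6, 9, 42])]
yellow top [((np.float64(21.37), np.float64(153.56)), [16, 140, 11, 29, 52]), ((np.float64(263.69), np.float64(208.73)), [224, 169, 81, 80, 4803]), ((np.float64(165.99), np.float64(224.75)), [139, 199, 55, 53, 2644]), ((np.float64(287.58), np.float64(301.01)), [256, 269, 64, 65, 2742])]
yellow scene [((np.float64(386.7), np.floa
[... 183 characters left out ...]
p.float64(583.71), np.float64(469.79)), [573, 459, 21, 21, 115])]
teal top [((np.float64(460.19), np.float64(204.87)), [452, 186, 18, 38, 260]), ((np.float64(434.88), np.float64(212.9)), [426, 195, 18, 38, 255]), ((np.float64(419.45), np.float64(218.46)), [411, 199, 18, 39, 263]), ((np.float64(393.66), np.float64(226.96)), [385, 208, 18, 39, 232])]
teal scene [((np.float64(223.0), np.float64(226.31)), [216, 217, 13, 18, 95]), ((np.float64(244.91), np.float64(228.16)), [237, 217, 17, 22, 118]), ((np.float64(261.18), np.float64(224.84)), [257, 220, 10, 11, 49]), ((np.float64(278.36), np.float64(234.93)), [271, 224, 15, 23, 114]), ((np.float64(251.9), np.float64(238.55)), [250, 235, 4, 7, 20])]
```

```bash
cat > fit.py <<'E'
import pickle
from h import *
T=pickle.load(open('top0.pkl','rb'));S=pickle.load(open('scene0.pkl','rb'))
cap=tri([T,S],[(451.2,202.8),(231.48,212.31)]);bcap=tri([T,S],[(399.75,191.55),(256.76,233.45)])
def pt(u,v): return (345-.5+(u+.5)/3.8,120-.5+(v+.5)/3.8)
def ps(u,v): return (185-.5+(u+.5)/5,195-.5+(v+.5)/5)
# (cam,pix,s,l,h) ; l +left of up-lane direction. 'L' low, 'B' back
# robot view: up-lane = +x-ish, left=+y = image left in top
obs=[(T,pt(332,283),35,20,15),(T,pt(407,255),35,-20,15),(T,pt(378,428),'L',20,15),(T,pt(447,400),'L',-20,15),
(T,pt(238,78),'B',35,16),(T,pt(360,38),'B',-35,16),
(S,ps(260,217),35,20,15),(S,ps(183,200),35,-20,15),(S,ps(318,110),'L',20,15),
(S,ps(43,347),'B',-35,16),(S,ps(200,385),'B',35,16)]
def f(p):
    P=p[:4];o=[]
    for c,px,s,l,h in obs:
        s={'L':p[4],'B':p[5]}.get(s,s)
        o+=list(proj(c,lanept(P,s,l,h))[0]-px)
    return np.r_[o,(p[3]-50)/2, (np.array(cap)-lanept(P,p[6],0,64))/3,p[6]/10]
q=least_squares(f,[cap[0],cap[1],0.3,50,-35,155,0],loss='soft_l1')
if __name__=='__main__':
    np.set_printoptions(precision=2,suppress=True)
    print(cap,bcap,q.x,'yaw deg',np.degrees(q.x[2]));print(f(q.x)[:22].reshape(-1,2),f(q.x)[22:])
    # tray
    for c in(T,S):
        b=max(blobs(c,'yellow',1000),key=lambda b:b[1][4])
        cn=max(cv2.findContours(b[2].astype(np.uint8),0,1)[0],key=cv2.contourArea)
        print(cv2.minAreaRect(cn),cv2.approxPolyDP(cn,6,True).reshape(-1,2).tolist())
    def sil(p):
        o=[]
        for c in(T,S):
            b=max(blobs(c,'yellow',1000),key=lambda b:b[1][4])
            w=cv2.findContours(b[2].astype(np.uint8),0,1)[0];cn=max(w,key=cv2.contourArea)
            X=[]
            for z in(0,16):
                for i,j in((1,1),(1,-1),(-1,-1),(-1,1)):
                    a=np.cos(p[2]);d=np.sin(p[2]);X.append([p[0]+75*(a*i-d*j),p[1]+75*(d*i+a*j),z])
            hull=cv2.convexHull(proj(c,X).astype(np.float32))
            for k in cv2.convexHull(cn).reshape(-1,2): o.append(cv2.pointPolygonTest(hull,(float(k[0]),float(k[1])),True)-.5)
        return np.array(o)
    x0=tri([T,S],[(263.7,208.7),(362.4,314.6)]);print('tray tri',x0)
    t=least_squares(sil,[x0[0],x0[1],-.1],loss='soft_l1',diff_step=1e-3);print('tray',t.x,np.degrees(t.x[2]),np.abs(t.fun).mean())
E
python3 fit.py
```

```text
[ 524.49 -265.92  116.85] [ 548.5  -164.33  122.42] [ 526.49 -264.95    0.3    50.05  -48.64  154.64    4.36] yaw deg 17.38470033025558
[[ 0.02 -1.04]
 [-1.43  0.21]
 [ 0.48 -1.05]
 [ 0.57  0.23]
 [-0.08  0.33]
 [-0.1   0.1 ]
 [-0.32 -0.78]
 [ 0.44 -0.66]
 [ 1.3   0.13]
 [ 0.46  0.69]
 [-3.73 -0.35]] [ 0.02  0.08 -0.09  0.9   0.44]
((263.576904296875, 208.61538696289062), (69.22898864746094, 70.0134506225586), 11.309932708740234) [[238, 169], [224, 236], [291, 248], [304, 182]]
((362.5000305175781, 313.0000305175781), (67.17514038085938, 65.76092529296875), 45.0) [[360, 276], [317, 314], [365, 355], [408, 312]]
tray tri [535.89 125.57   5.49]
tray [535.46 124.68  -0.21] -11.763329891600359 0.6852530446520644
```

The red-capped upright carrier in the right-hand lane is the target. The pink lookalikes lie on the table, and the 150 mm tray is at (535,125). Plan: straddle the collar with the jaws along the lane, push up-lane with the low finger, then raise and grip. I'll spin first.

Call:
{"name": "send_rows", "arguments": {
  "series": [
    [0,0,0,7.9,6],
    [0,0,0,7.9,6],
    [0,0,0,7.9,6],
    [0,0,0,7.9,6],
    [0,0,0,7.9,6],
    [0,0,0,7.8,6],
    [0,0,0,0,6]
  ],
  "force": 30
}}

```text
time: 0.8
position: [276.5, 585.7, 226.7]
orientation: [0.991, 0.136, -0.002, 0.004]
contact_force: [0.5, -0.5, 0.2]
width: 60.0
```

```bash
cat > to.py <<'E'
import sys
from rig import r
from scipy.spatial.transform import Rotation as Ro
import numpy as np
np.set_printoptions(precision=3,suppress=True)
s=r.get_state();R=Ro.from_quat(s['orientation']).as_matrix()
print('t',s['time'],'p',s['position'],'xaxis deg',np.degrees(np.arctan2(R[1,0],R[0,0])),'w',s['width'],'F',s['contact_force'],'z',R[:,2])
a=list(map(float,sys.argv[1:]))
p=s['position']
for i in range(0,len(a),3):
    d=R.T@(np.array(a[i:i+3])-p)/10;print(a[i:i+3],'tool cm',d,'rows>=',np.linalg.norm(d)/5);p=np.array(a[i:i+3])
E
python3 to.py 540 100 200 531 -264 170 531 -264 62
```

```text
t 0.8 p [276.539 585.713 226.686] xaxis deg 15.605356337217538 w 59.96486311365691 F [ 0.511 -0.478  0.162] z [-0.003 -0.008 -1.   ]
[540.0, 100.0, 200.0] tool cm [12.322 53.85   2.964] rows>= 11.064190571408513
[531.0, -264.0, 170.0] tool cm [-10.644  34.795   3.283] rows>= 7.306900847828716
[531.0, -264.0, 62.0] tool cm [ 0.054 -0.071 10.8  ] rows>= 2.16
```

Call:
{"name": "send_rows", "arguments": {
  "series": [
    [0.88,3.85,0.2,-0.1,6],
    [0.88,3.85,0.2,-0.1,6],
    [0.88,3.85,0.2,-0.1,6],
    [0.88,3.85,0.2,-0.1,6],
    [0.88,3.85,0.2,-0.1,6],
    [0.88,3.85,0.2,-0.1,6],
    [0.88,3.85,0.2,-0.1,6],
    [0.88,3.85,0.2,-0.1,6],
    [0.88,3.85,0.2,-0.1,6],
    [0.88,3.85,0.2,-0.1,6],
    [0.88,3.85,0.2,-0.1,6],
    [0.88,3.85,0.2,-0.1,6],
    [0.88,3.85,0.2,-0.1,6],
    [0.88,3.85,0.2,-0.1,6],
    [0,0,0,0,6]
  ]
}}

```text
time: 2.3
position: [568.2, 92.6, 197.4]
orientation: [0.982, 0.186, -0.003, 0.005]
contact_force: [-0.4, -0.9, -0.3]
width: 59.7
```

```bash
python3 to.py 531 -264 170 531 -264 62
```

```text
t 2.3 p [568.188  92.59  197.443] xaxis deg 21.464812284289444 w 59.71160661267166 F [-0.394 -0.911 -0.252] z [-0.005 -0.011 -1.   ]
[531.0, -264.0, 170.0] tool cm [-16.486  31.799   3.16 ] rows>= 7.191460909921602
[531.0, -264.0, 62.0] tool cm [ 0.09  -0.094 10.799] rows>= 2.1599999999999997
```

Call:
{"name": "send_rows", "arguments": {
  "series": [
    [-1.65,3.18,0.2,0.4,6],
    [-1.65,3.18,0.2,0.4,6],
    [-1.65,3.18,0.2,0.4,6],
    [-1.65,3.18,0.2,0.4,6],
    [-1.65,3.18,0.2,0.4,6],
    [-1.65,3.18,0.2,0.4,6],
    [-1.65,3.18,0.2,0.4,6],
    [-1.65,3.18,0.2,0.4,6],
    [-1.65,3.18,0.2,0.4,6],
    [0,0,0,0,6]
  ]
}}

```text
time: 3.3
position: [528.7, -238.0, 180.9]
orientation: [0.984, 0.178, -0.004, 0.005]
contact_force: [0.3, -0.2, 0.3]
width: 60.1
```

```bash
python3 to.py 531 -264 170 531 -264 62
```

```text
t 3.3 p [ 528.733 -238.024  180.931] xaxis deg 20.4825658714684 w 60.129242969671864 F [ 0.26  -0.16   0.272] z [-0.007 -0.012 -1.   ]
[531.0, -264.0, 170.0] tool cm [-0.685  2.503  1.122] rows>= 0.5654684572231211
[531.0, -264.0, 62.0] tool cm [ 0.115 -0.093 10.799] rows>= 2.1599999999999997
```

Call:
{"name": "send_rows", "arguments": {
  "series": [
    [-0.2,0.9,0.2,1.1,6],
    [-0.2,0.9,0.2,1.1,6],
    [-0.2,0.9,0.2,1,6],
    [0,0,0,0,6],
    [0,0,0,0,6]
  ]
}}

```text
time: 3.8
position: [533.1, -265.2, 173.8]
orientation: [0.988, 0.153, -0.005, 0.005]
contact_force: [-0.2, -0.2, 0.4]
width: 59.7
```

```bash
python3 to.py 531 -264 170 531 -264 62
python3 - <<'E'
from rig import r
import cv2
for n,(a,b,c,d) in(("scene",(150,310,165,325)),("top",(110,270,340,500))):
    c_=r.read_camera(n)['color'][:,:,::-1]
    cv2.imwrite(f'pics/{n}1.png',cv2.resize(c_[a:b,c:d],None,fx=3.7,fy=3.7,interpolation=2))
E
```

```text
t 3.8 p [ 533.061 -265.245  173.802] xaxis deg 17.56011214206695 w 59.65212161427589 F [-0.225 -0.178  0.429] z [-0.008 -0.011 -1.   ]
[531.0, -264.0, 170.0] tool cm [-0.155 -0.184  0.381] rows>= 0.09000961184051312
[531.0, -264.0, 62.0] tool cm [ 0.118 -0.082 10.799] rows>= 2.1600000000000006
```

View pics/scene1.png

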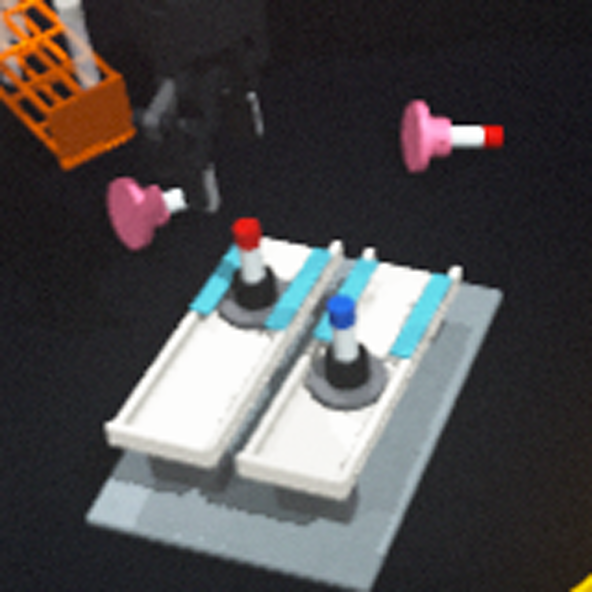

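View pics/top1.png

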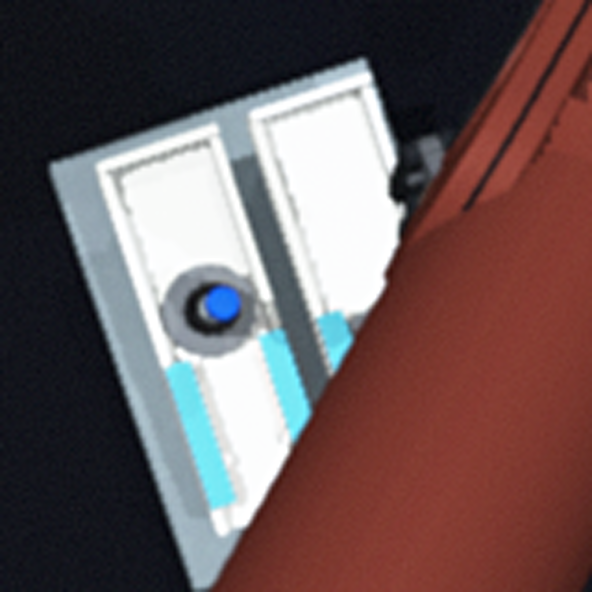

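Run:
```python
import pickle
from h import *
S=pickle.load(open('scene0.pkl','rb'))
d=np.array([.953,.302,0]);p=np.array([533,-265.2,173.8])
for k in(-37,-30,0,30,37): 
  for z in (0,7): q=proj(S,p+d*k+[0,0,z])[0];print(k,z,(q-[165,150])*3.7)
```

```text
-37 0 [248.46945222 139.26223458]
-37 7 [246.86154334 131.34121811]
-30 0 [244.16952762 146.23163821]
-30 7 [242.53732407 138.31142438]
0 0 [225.38022789 176.6857103 ]
0 7 [223.64028563 168.77154854]
30 0 [205.9843321  208.12296542]
30 7 [204.13047721 200.21939624]
37 0 [201.36818216 215.60491339]
37 7 [199.486813   207.70451559]
```

Call:
{"name": "send_rows", "arguments": {
  "series": [
    [-0.15,-0.15,1.4,0,6],
    [0,0,1.4,0,6],
    [0,0,1.4,0,6],
    [0,0,1.4,0,6],
    [0,0,1.4,0,6],
    [0,0,1.4,0,6],
    [0,0,0,0,6]
  ]
}}

```text
time: 4.6
position: [529.4, -262.6, 80.7]
orientation: [0.988, 0.154, -0.006, 0.004]
contact_force: [0.5, 0.1, -0.5]
width: 59.8
```

```bash
python3 to.py 531 -264 62
python3 - <<'E'
from rig import r
import cv2
for n,(a,b,c,d) in(("scene",(180,280,175,275)),):
    c_=r.read_camera(n)['color'][:,:,::-1]
    cv2.imwrite(f'pics/{n}2.png',cv2.resize(c_[a:b,c:d],None,fx=6,fy=6,interpolation=2))
E
```

```text
t 4.6 p [ 529.409 -262.602   80.701] xaxis deg 17.732669019924042 w 59.79220005735199 F [ 0.452  0.115 -0.465] z [-0.01  -0.009 -1.   ]
[531.0, -264.0, 62.0] tool cm [0.132 0.172 1.87 ] rows>= 0.37641620569207757
```

View pics/scene2.png

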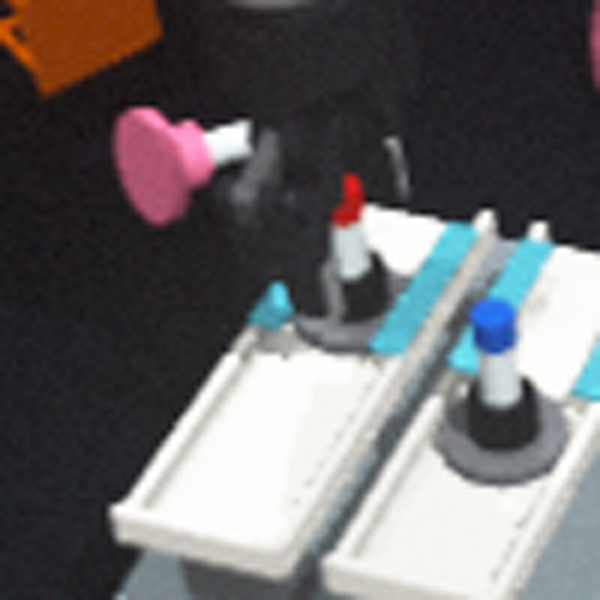

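Call:
{"name": "send_rows", "arguments": {
  "series": [
    [0.1,0.1,0.8,0,6],
    [0.05,0.05,0.7,0,6],
    [0,0,0,0,6]
  ]
}}

```text
time: 4.95
position: [532.7, -264.7, 66.7]
orientation: [0.988, 0.154, -0.004, 0.004]
contact_force: [-0.0, -0.4, -0.3]
width: 59.8
```

```bash
python3 to.py 531 -264 62
```

```text
t 4.95 p [ 532.746 -264.708   66.677] xaxis deg 17.719635857323528 w 59.79399039685076 F [-0.037 -0.414 -0.325] z [-0.007 -0.01  -1.   ]
[531.0, -264.0, 62.0] tool cm [-0.14  -0.124  0.468] rows>= 0.10085213022752133
```

Call:
{"name": "send_rows", "arguments": {
  "series": [
    [0,-0.1,0.35,0,6],
    [0.4,0,0,0,6],
    [0.4,0,-0.04,0,6],
    [0.4,0,-0.04,0,6],
    [0.4,0,-0.04,0,6],
    [0.4,0,-0.04,0,6]
  ]
}}

```text
time: 5.55
position: [553.5, -257.4, 65.5]
orientation: [0.988, 0.154, -0.004, 0.005]
contact_force: [-0.3, 0.6, -0.5]
width: 59.9
```

```bash
python3 to.py 617 -238 75
python3 - <<'E'
from rig import r
import cv2
for n,(a,b,c,d) in(("scene",(180,280,175,275)),):
    c_=r.read_camera(n)['color'][:,:,::-1]
    cv2.imwrite(f'pics/{n}3.png',cv2.resize(c_[a:b,c:d],None,fx=6,fy=6,interpolation=2))
E
```

```text
t 5.55 p [ 553.53  -257.436   65.51 ] xaxis deg 17.709480484167216 w 59.85717508823259 F [-0.334  0.602 -0.531] z [-0.006 -0.01  -1.   ]
[617.0, -238.0, 75.0] tool cm [ 6.629  0.087 -1.004] rows>= 1.3410918519038613
```

View pics/scene3.png

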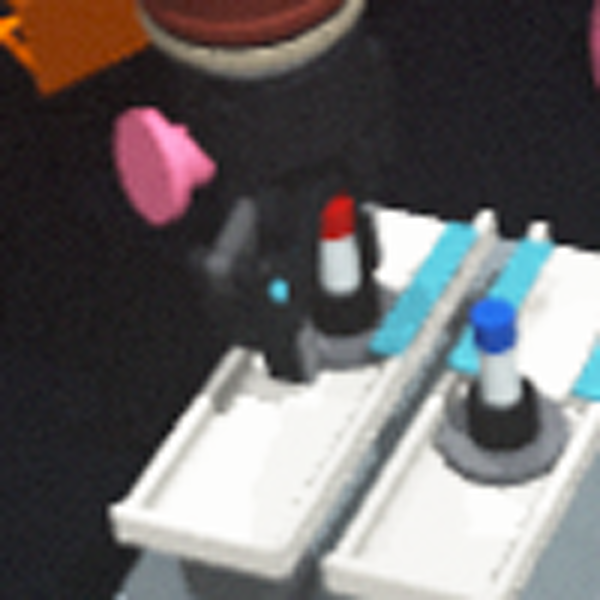

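Call:
{"name": "send_rows", "arguments": {
  "series": [
    [0.4,0,-0.05,0,6],
    [0.4,0,-0.05,0,6],
    [0.4,0,-0.05,0,6],
    [0.4,0,-0.05,0,6],
    [0.4,0,-0.05,0,6],
    [0.4,0,-0.05,0,6],
    [0.4,0,-0.05,0,6],
    [0.4,0,-0.05,0,6]
  ]
}}

```text
time: 6.4
position: [587.1, -246.5, 69.5]
orientation: [0.988, 0.154, -0.004, 0.005]
contact_force: [-0.1, -0.2, -0.2]
width: 59.9
```

```bash
python3 to.py 624 -234.5 72.5
```

```text
t 6.4 p [ 587.094 -246.466   69.481] xaxis deg 17.73589712441795 w 59.861043981836076 F [-0.084 -0.241 -0.235] z [-0.006 -0.01  -1.   ]
[624.0, -234.5, 72.5] tool cm [ 3.877 -0.013 -0.335] rows>= 0.778289343534965
```

Call:
{"name": "send_rows", "arguments": {
  "series": [
    [0.4,0,-0.04,0,6],
    [0.4,0,-0.04,0,6],
    [0.4,0,-0.04,0,6],
    [0.4,0,-0.04,0,6],
    [0.4,0,-0.04,0,6],
    [0.4,0,-0.04,0,6],
    [0.4,0,-0.04,0,6],
    [0.4,0,-0.04,0,6],
    [0.4,0,-0.04,0,6],
    [0,0,0,0,6]
  ]
}}

```text
time: 7.4
position: [625.1, -234.3, 73.2]
orientation: [0.988, 0.154, -0.003, 0.005]
contact_force: [0.0, 0.1, -0.3]
width: 60.2
```

```bash
python3 to.py 624 -234.5 72.5
python3 - <<'E'
from rig import r
import cv2,pickle
for n,(a,b,c,d) in(("scene",(180,280,175,275)),("top",(110,260,340,490))):
    C=r.read_camera(n);c_=C['color'][:,:,::-1];pickle.dump(C,open(n+'4.pkl','wb'))
    cv2.imwrite(f'pics/{n}4.png',cv2.resize(c_[a:b,c:d],(600,600),interpolation=2))
E
```

```text
t 7.4 p [ 625.097 -234.338   73.243] xaxis deg 17.76314463372837 w 60.15974274728354 F [ 0.017  0.129 -0.255] z [-0.005 -0.011 -1.   ]
[624.0, -234.5, 72.5] tool cm [-0.109 -0.019  0.075] rows>= 0.026701201685792025
```

View pics/scene4.png

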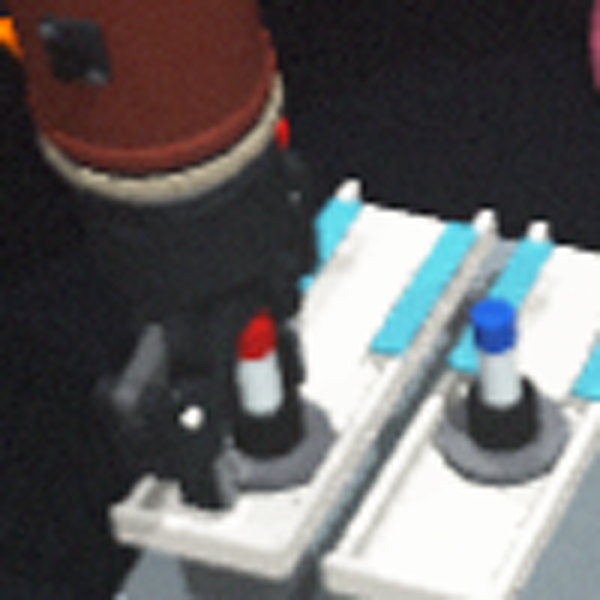

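View pics/top4.png

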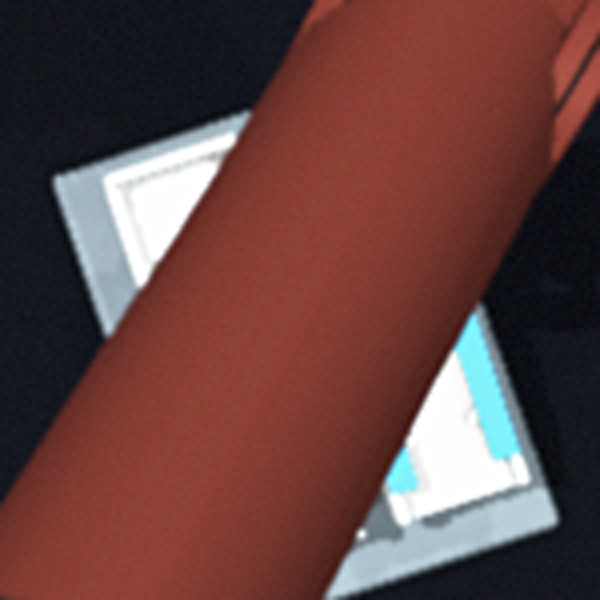

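The carrier's foot is well clear of the guards: the guards end at crop pixel (380,350) in the scene view and the foot is at (270,450). Next I'll back off, raise to tube height and close.

Call:
{"name": "send_rows", "arguments": {
  "series": [
    [-0.8,0,0,0,6],
    [-0.9,0,-0.5,0,6],
    [0,0,-0.7,0,6],
    [0,0,-0.6,0,6],
    [0,0,0,0,6]
  ]
}}

```text
time: 8.0
position: [606.1, -240.9, 93.4]
orientation: [0.988, 0.153, -0.003, 0.005]
contact_force: [0.6, -0.3, -0.5]
width: 59.7
```

```bash
python3 to.py 608.5 -239.5 91
python3 - <<'E'
from rig import r
import cv2,pickle
for n,(a,b,c,d) in(("scene",(180,280,175,275)),):
    C=r.read_camera(n);c_=C['color'][:,:,::-1];pickle.dump(C,open(n+'5.pkl','wb'))
    cv2.imwrite(f'pics/{n}5.png',cv2.resize(c_[a:b,c:d],(600,600),interpolation=2))
E
```

```text
t 8.0 p [ 606.102 -240.905   93.387] xaxis deg 17.643174567444703 w 59.71182228712124 F [ 0.625 -0.278 -0.476] z [-0.005 -0.01  -1.   ]
[608.5, -239.5, 91.0] tool cm [ 0.273 -0.063  0.236] rows>= 0.07327237408861254
```

View pics/scene5.png

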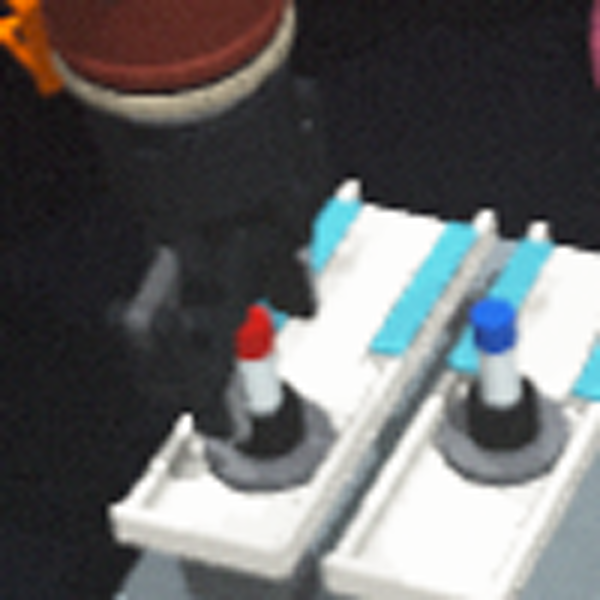

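Run:
```python
import pickle
from h import *
S=pickle.load(open('scene0.pkl','rb'))
P=[526.5,-265,np.radians(17.5),50]
for s in(84,88,92,96):
    print(s,[np.round((proj(S,lanept(P,s,0,h))[0]-[175,180]+.5)*6) for h in(0,28,42,56,72)],lanept(P,s,0,49))
d=np.array([.953,.303,0]);p=np.array([606.1,-240.9,93.4+6])
print([np.round((proj(S,p+d*k)[0]-[175,180]+.5)*6) for k in(-37,-30,30,37)])
```

```text
84 [array([280., 440.]), array([272., 390.]), array([267., 365.]), array([263., 339.]), array([258., 309.])] [ 601.28852292 -241.4192693   107.51196379]
88 [array([276., 447.]), array([267., 397.]), array([263., 371.]), array([259., 345.]), array([254., 315.])] [ 605.08249248 -240.22303529  107.93007764]
92 [array([272., 453.]), array([263., 403.]), array([259., 378.]), array([254., 352.]), array([249., 322.])] [ 608.87646204 -239.02680129  108.34819149]
96 [array([268., 460.]), array([259., 410.]), array([254., 384.]), array([250., 358.]), array([245., 328.])] [ 612.6704316  -237.83056728  108.76630535]
[array([300., 308.]), array([293., 320.]), array([230., 428.]), array([222., 441.])]
```

Call:
{"name": "send_rows", "arguments": {
  "series": [
    [0.1,-0.1,0.2,0,6],
    [0,0,0,0,3],
    [0,0,0,0,1],
    [0,0,0,0,1],
    [0,0,0,0,0.8],
    [0,0,0,0,0.8],
    [0,0,0,0,0.8]
  ],
  "force": 30
}}

```text
time: 8.75
position: [609.4, -238.5, 91.9]
orientation: [0.988, 0.154, -0.002, 0.005]
contact_force: [0.7, -0.2, -0.2]
width: 16.9
```

```bash
python3 to.py 608.5 -239.5 91
python3 - <<'E'
from rig import r
import cv2,pickle
for n,(a,b,c,d) in(("scene",(180,280,175,275)),):
    C=r.read_camera(n);c_=C['color'][:,:,::-1];pickle.dump(C,open(n+'6.pkl','wb'))
    cv2.imwrite(f'pics/{n}6.png',cv2.resize(c_[a:b,c:d],(600,600),interpolation=2))
E
```

```text
t 8.75 p [ 609.368 -238.494   91.859] xaxis deg 17.760809158083195 w 16.916307525965713 F [ 0.697 -0.217 -0.25 ] z [-0.002 -0.01  -1.   ]
[608.5, -239.5, 91.0] tool cm [-0.113  0.069  0.087] rows>= 0.03163716117726799
```

View pics/scene6.png

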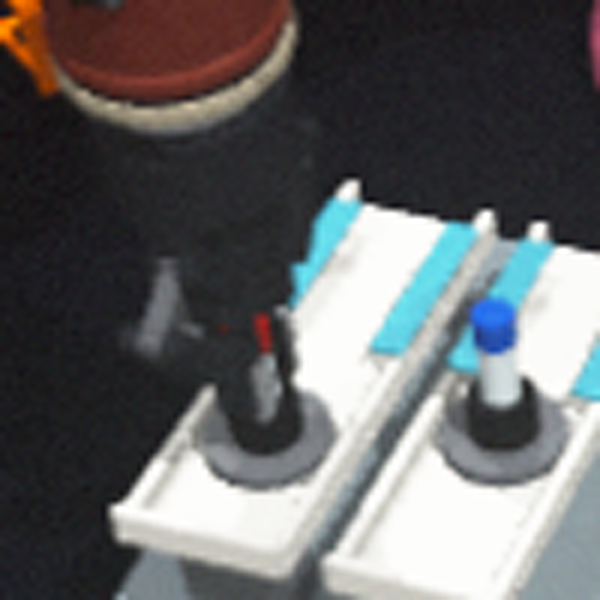

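Call:
{"name": "send_rows", "arguments": {
  "series": [
    [0,0,0,0,0.5],
    [0,0,-0.5,0,0.5],
    [0,0,-1,0,0.5],
    [0,0,-1.5,0,0.5],
    [0,0,-1.5,0,0.5],
    [0,0,-1.5,0,0.5],
    [0,0,-1.5,0,0.5],
    [0,0,-1.5,0,0.5],
    [0,0,-1,0,0.5],
    [0,0,0,0,0.5]
  ],
  "force": 45
}}

```text
time: 9.8
position: [609.3, -237.9, 202.3]
orientation: [0.988, 0.154, -0.001, 0.005]
contact_force: [-0.1, 0.2, -0.6]
width: 16.5
```

```bash
python3 to.py 535.5 124.7 180 535.5 124.7 45
python3 - <<'E'
from rig import r
import cv2,pickle
for n,(a,b,c,d) in(("scene",(140,280,165,305)),):
    C=r.read_camera(n);c_=C['color'][:,:,::-1];pickle.dump(C,open(n+'7.pkl','wb'))
    cv2.imwrite(f'pics/{n}7.png',cv2.resize(c_[a:b,c:d],(600,600),interpolation=2))
E
```

```text
t 9.8 p [ 609.343 -237.934  202.287] xaxis deg 17.713696997118852 w 16.519993422216185 F [-0.058  0.153 -0.562] z [-0.001 -0.011 -1.   ]
[535.5, 124.7, 180.0] tool cm [  4.008 -36.811   1.839] rows>= 7.414932367855225
[535.5, 124.7, 45.0] tool cm [ 0.052 -0.137 13.499] rows>= 2.7
```

View pics/scene7.png

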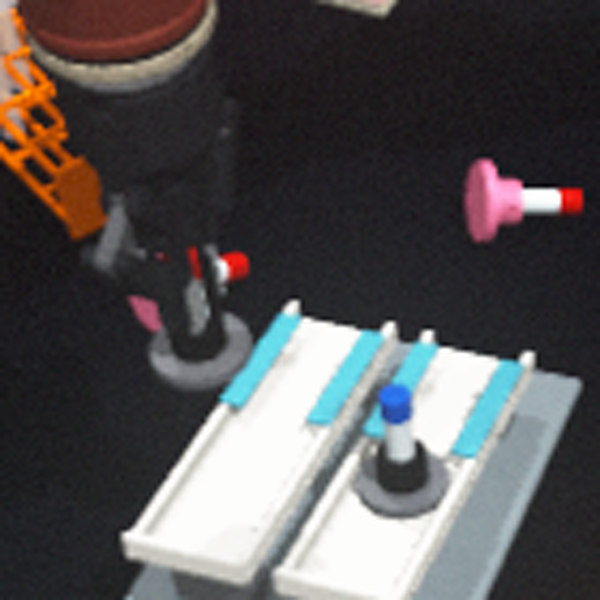

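Call:
{"name": "send_rows", "arguments": {
  "series": [
    [0.2,-1,0,0,0.5],
    [0.3,-2,0,0,0.5],
    [0.3,-2.8,0,0,0.5],
    [0.3,-2.8,0,0,0.5],
    [0.3,-2.8,0,0,0.5],
    [0.3,-2.8,0,0,0.5],
    [0.3,-2.8,0,0,0.5],
    [0.3,-2.8,0,0,0.5],
    [0.3,-2.8,0,0,0.5],
    [0.3,-2.8,0,0,0.5],
    [0.3,-2.8,0,0,0.5],
    [0.3,-2.8,0,0,0.5],
    [0.2,-2,0,0,0.5],
    [0.1,-1,0,0,0.5],
    [0,0,0,0,0.5]
  ]
}}

```text
time: 11.35
position: [527.0, 120.8, 184.4]
orientation: [0.987, 0.158, -0.012, 0.005]
contact_force: [0.7, -0.6, -1.4]
width: 16.4
```

```bash
python3 to.py 535.5 124.7 180 535.5 124.7 38
```

```text
t 11.35 p [527.04  120.836 184.399] xaxis deg 18.130897553477038 w 16.380533784790163 F [ 0.665 -0.632 -1.374] z [-0.023 -0.013 -1.   ]
[535.5, 124.7, 180.0] tool cm [ 0.935 -0.106  0.415] rows>= 0.20575818725217823
[535.5, 124.7, 38.0] tool cm [ 0.367 -0.074 14.195] rows>= 2.8400000000000003
```

Call:
{"name": "send_rows", "arguments": {
  "series": [
    [0.6,0,0.8,0,0.5],
    [0.4,-0.1,1.4,0,0.5],
    [0,0,1.5,0,0.5],
    [0,0,1.5,0,0.5],
    [0,0,1.5,0,0.5],
    [0,0,1.5,0,0.5],
    [0,0,1.5,0,0.5],
    [0,0,1,0,0.5],
    [0,0,0,0,0.5]
  ]
}}

```text
time: 12.25
position: [535.8, 111.8, 64.2]
orientation: [0.988, 0.15, -0.015, 0.008]
contact_force: [0.1, 0.2, -1.4]
width: 16.4
```

```bash
python3 to.py 535.5 124.7 38
python3 - <<'E'
from rig import r
import cv2,pickle
for n,(a,b,c,d) in(("scene",(220,370,300,450)),):
    C=r.read_camera(n);c_=C['color'][:,:,::-1];pickle.dump(C,open(n+'8.pkl','wb'))
    cv2.imwrite(f'pics/{n}8.png',cv2.resize(c_[a:b,c:d],(600,600),interpolation=2))
E
```

```text
t 12.25 p [535.835 111.791  64.153] xaxis deg 17.28824510184138 w 16.43893011288416 F [ 0.09   0.221 -1.407] z [-0.026 -0.02  -0.999]
[535.5, 124.7, 38.0] tool cm [ 0.433 -1.272  2.589] rows>= 0.5833474533658903
```

View pics/scene8.png

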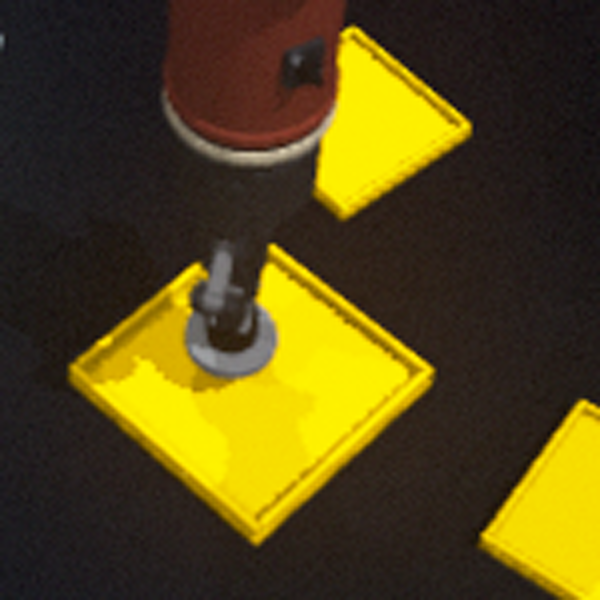

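Call:
{"name": "send_rows", "arguments": {
  "series": [
    [0.1,-0.6,0.2,0,0.5],
    [0.1,-0.6,0.2,0,0.5],
    [0,-0.1,0.3,0,0.5],
    [0,0,0.3,0,0.5],
    [0,0,0.2,0,0.5]
  ]
}}

```text
time: 12.8
position: [535.6, 126.6, 54.0]
orientation: [0.989, 0.15, -0.012, 0.007]
contact_force: [-0.8, 0.5, -1.5]
width: 16.7
```

```bash
python3 to.py 535.5 124.7 38
```

```text
t 12.8 p [535.647 126.574  53.978] xaxis deg 17.303046886517226 w 16.717052119226064 F [-0.808  0.469 -1.472] z [-0.022 -0.018 -1.   ]
[535.5, 124.7, 38.0] tool cm [-0.028  0.158  1.601] rows>= 0.32176747346581663
```

Call:
{"name": "send_rows", "arguments": {
  "series": [
    [0,0,0.3,0,0.5],
    [0,0,0.3,0,0.5],
    [0,0,0.3,0,0.5],
    [0,0,0.2,0,0.5]
  ]
}}

```text
time: 13.2
position: [535.5, 126.2, 42.2]
orientation: [0.989, 0.15, -0.012, 0.007]
contact_force: [-0.5, 0.3, -0.5]
width: 16.4
```

Call:
{"name": "send_rows", "arguments": {
  "series": [
    [0,0,0.15,0,0.5],
    [0,0,0.1,0,0.5]
  ]
}}

```text
time: 13.4
position: [535.3, 125.9, 39.3]
orientation: [0.989, 0.15, -0.012, 0.007]
contact_force: [0.3, 0.1, -0.5]
width: 16.9
```

Call:
{"name": "send_rows", "arguments": {
  "series": [
    [0,0,0.1,0,0.5],
    [0,0,0,0,0.5]
  ]
}}

```text
time: 13.6
position: [535.3, 125.8, 38.0]
orientation: [0.989, 0.15, -0.012, 0.007]
contact_force: [0.0, 0.2, -0.7]
width: 16.1
```

Call:
{"name": "send_rows", "arguments": {
  "series": [
    [0,0,0.1,0,0.5],
    [0,0,0,0,0.5]
  ]
}}

```text
time: 13.8
position: [535.3, 125.8, 37.1]
orientation: [0.989, 0.15, -0.012, 0.007]
contact_force: [-0.3, -0.6, -0.9]
width: 16.3
```

Call:
{"name": "send_rows", "arguments": {
  "series": [
    [0,0,0.1,0,0.5],
    [0,0,0,0,0.5]
  ]
}}

```text
time: 14.0
position: [535.5, 125.9, 36.2]
orientation: [0.989, 0.15, -0.012, 0.007]
contact_force: [-0.0, -1.2, -0.6]
width: 16.7
```

Run:
```python
from rig import r
import cv2,pickle
for n,(a,b,c,d) in(("scene",(250,350,310,410)),):
    C=r.read_camera(n);c_=C['color'][:,:,::-1]
    cv2.imwrite(f'pics/{n}9.png',cv2.resize(c_[a:b,c:d],(600,600),interpolation=2))
```

```text
(no output)
```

View pics/scene9.png

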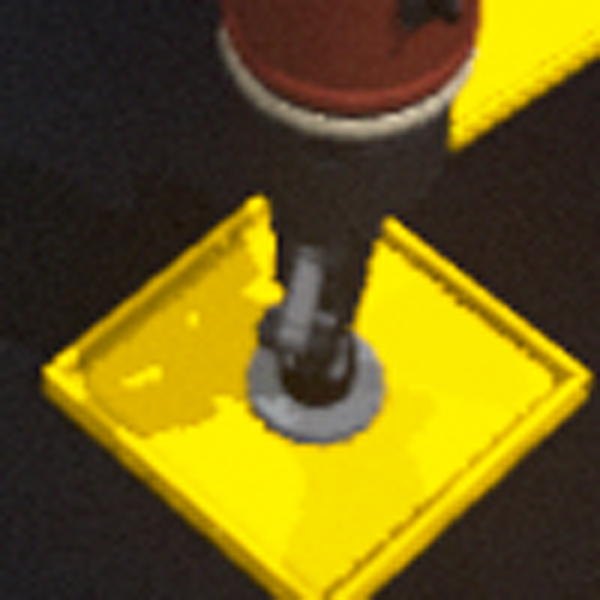

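Call:
{"name": "send_rows", "arguments": {
  "series": [
    [0,0,0.1,0,0.5],
    [0,0,0,0,0.5]
  ]
}}

```text
time: 14.25
position: [536.1, 125.9, 36.0]
orientation: [0.989, 0.15, -0.011, 0.007]
contact_force: [-0.3, 0.1, 0.7]
width: 16.4
```

Call:
{"name": "send_rows", "arguments": {
  "series": [
    [0,0,0.1,0,0.5],
    [0,0,0,0,0.5]
  ]
}}

```text
time: 14.45
position: [536.7, 126.1, 35.7]
orientation: [0.989, 0.15, -0.011, 0.007]
contact_force: [0.1, 0.3, -0.6]
width: 16.3
```

Call:
{"name": "send_rows", "arguments": {
  "series": [
    [0,0,0.2,0,0.5]
  ]
}}

```text
time: 14.55
position: [537.0, 126.0, 35.1]
orientation: [0.989, 0.15, -0.011, 0.006]
contact_force: [-13.3, -3.3, 40.3]
width: 16.3
```

Call:
{"name": "send_rows", "arguments": {
  "series": [
    [0,0,0.3,0,0.5]
  ]
}}

```text
time: 14.65
position: [537.3, 126.1, 35.0]
orientation: [0.989, 0.15, -0.011, 0.006]
contact_force: [-21.8, -3.6, 56.1]
width: 16.4
```

Firm contact with the tray floor at z = 35. I'll unload, then open gently.

Call:
{"name": "send_rows", "arguments": {
  "series": [
    [0,0,0,0,0.5],
    [0,0,0,0,0.5],
    [0,0,0,0,0.5]
  ],
  "force": 20
}}

```text
time: 14.95
position: [537.8, 126.2, 36.2]
orientation: [0.989, 0.15, -0.01, 0.005]
contact_force: [-1.0, -0.5, -1.8]
width: 16.5
```

```bash
python3 to.py
```

```text
t 14.95 p [537.772 126.245  36.172] xaxis deg 17.218081719716036 w 16.46445360315465 F [-0.994 -0.484 -1.828] z [-0.018 -0.013 -1.   ]
```

Call:
{"name": "send_rows", "arguments": {
  "series": [
    [0,0,0.05,0,0.5],
    [0,0,0,0,1.7],
    [0,0,0,0,1.8],
    [0,0,0,0,1.9],
    [0,0,0,0,2.1],
    [0,0,0,0,2.4],
    [0,0,0,0,3],
    [0,0,0,0,4],
    [0,0,0,0,5]
  ]
}}

```text
time: 15.85
position: [537.0, 126.1, 34.2]
orientation: [0.989, 0.15, -0.011, 0.006]
contact_force: [0.2, 0.2, -0.3]
width: 49.9
```

```bash
python3 to.py
python3 - <<'E'
from rig import r
import cv2,pickle
for n,(a,b,c,d) in(("scene",(250,350,310,410)),):
    C=r.read_camera(n);c_=C['color'][:,:,::-1]
    cv2.imwrite(f'pics/{n}10.png',cv2.resize(c_[a:b,c:d],(600,600),interpolation=2))
E
```

```text
t 15.85 p [537.016 126.114  34.186] xaxis deg 17.241861548674677 w 49.85947875411824 F [ 0.169  0.171 -0.289] z [-0.02  -0.014 -1.   ]
```

View pics/scene10.png

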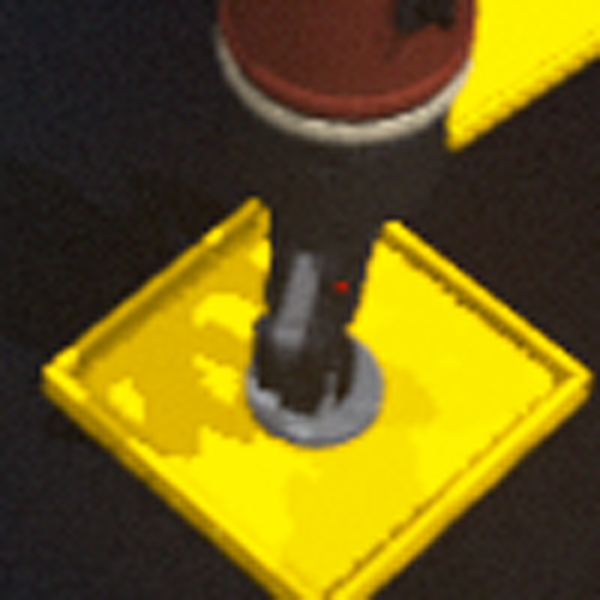

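Call:
{"name": "send_rows", "arguments": {
  "series": [
    [0,0,-0.5,0,5],
    [0,0,-1,0,5],
    [0,0,-1.5,0,5],
    [0,0,-2,0,5],
    [0,0,-2.5,0,5],
    [0,0,-3,0,5],
    [0,0,-3,0,5],
    [0,0,-3,0,5],
    [0,-2,0,0,5],
    [0,-3,0,0,5],
    [0,-3,0,0,5],
    [0,-3,0,0,5],
    [0,-3,0,0,5],
    [0,-3,0,0,5],
    [0,-3,0,0,5],
    [0,0,0,0,5]
  ]
}}

```text
time: 17.5
position: [481.7, 323.9, 219.8]
orientation: [0.989, 0.146, -0.005, 0.003]
contact_force: [0.1, 1.3, -0.5]
width: 49.6
```

```bash
python3 to.py
python3 - <<'E'
from rig import r
from h import *
import pickle
C={}
for n in("scene","top"):
    C[n]=r.read_camera(n); cv2.imwrite(f'pics/{n}11.png',C[n]['color'][:,:,::-1]); print(n,[(b[0],b[1][4]) for b in blobs(C[n],'red',10)],[(b[0],b[1][4]) for b in blobs(C[n],'blue',10)])
pickle.dump(C,open('c11.pkl','wb'))
E
```

```text
t 17.5 p [481.718 323.937 219.779] xaxis deg 16.770909802569182 w 49.610836815890714 F [ 0.14   1.26  -0.454] z [-0.01  -0.007 -1.   ]
scene [((np.float64(297.62), np.float64(185.95)), 21), ((np.float64(220.04), np.float64(201.09)), 23), ((np.float64(362.97), np.float64(298.51)), 37)] [((np.float64(367.33), np.float64(90.07)), 15), ((np.float64(583.62), np.float64(149.38)), 178), ((np.float64(615.69), np.float64(160.67)), 545), ((np.float64(256.86), np.float64(233.45)), 42)]
top [((np.float64(258.93), np.float64(203.85)), 55), ((np.float64(508.75), np.float64(246.88)), 52), ((np.float64(442.42), np.float64(328.95)), 40)] [((np.float64(399.77), np.float64(191.53)), 66)]
```

View pics/scene11.png

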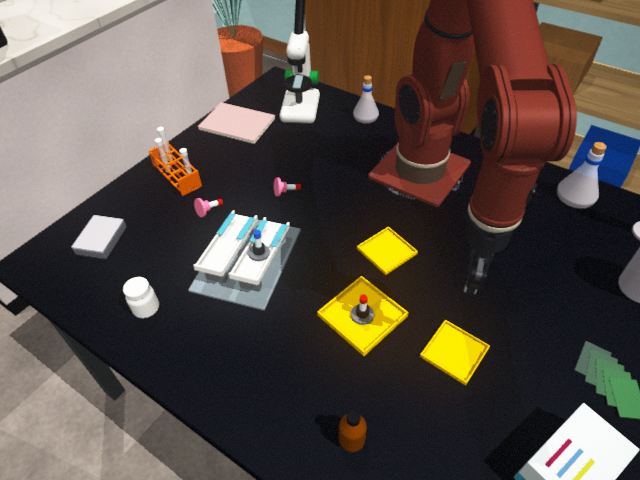

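View pics/top11.png

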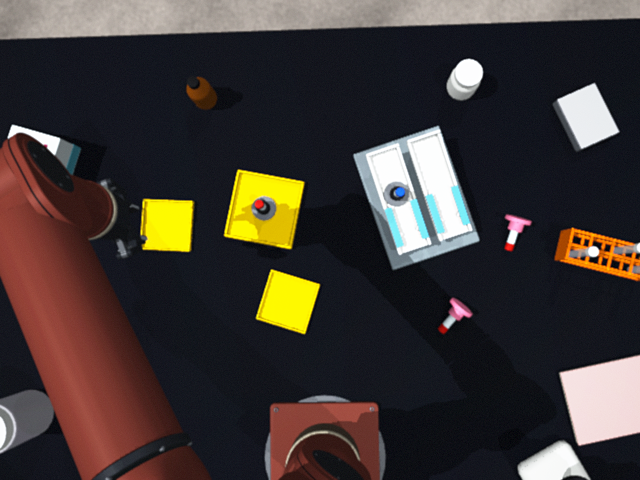

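The red carrier stands upright near the centre of the largest tray, at scene (363,310) and top (262,207). The blue cap's pixel is unchanged at (399.8,191.5), and the arm is clear. One numerical check, then I hand in.

Run:
```python
from h import *
import pickle
from rig import r
C=pickle.load(open('c11.pkl','rb'))
print('cap',tri([C['top'],C['scene']],[(258.93,203.85),(362.97,298.51)]),'expect z ~69')
print(r.hand_in())
```

```text
cap [537.42955311 125.03587744  71.84756536] expect z ~69
the job is handed in; nothing more can be done
None
```

The red-capped carrier now stands upright near the centre of the largest yellow tray, and I handed the job in at about 17.6 s of the 48 s allowed. I pushed it by its collar about 85 to 90 mm up the lane, until its foot was clear of the guards. I then gripped it by the tube, lifted it and carried it over.

**Last checks:**
- **Position:** the red cap measures (537, 125, 72) mm, and the tray centre is at about (535, 125). The expected cap height was about 69 mm; the 3 mm difference is about the offset I saw at the start.
- **Blue carrier:** its cap sits at the same pixels before and after, within about 0.1 px.
- **Robot:** the arm and gripper are clear and touching nothing.

**Set-down force:** I pressed down harder than planned at set-down. The wrist force read about 60 N for a moment, within the 120 N limit. That load went through the held carrier, and I saw no sign of the gripper's body touching anything.

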